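# Shut and lock the gear hatch of the direct shear machine

### The job

The gears of the shear machine have been changed: with your fingertips only, push the open white hatch down over the gear compartment, then set a fingertip in the slot of its black fastener, press the hatch fully home and turn the fastener a quarter turn clockwise until it locks the hatch down flush. Then take the hand away. Do not pinch the hatch or lift it by its inside, do not swing it further open, and leave the loose gears, weight and tools where they lie.

Things in the scene. Friction and masses are not known exactly. Their poses are not given: they have to be found in the camera images.
- machine: Fixed bench machine. Blue drive case, x -125..125, y -200..120 mm, 135 high, hatch in its top; from it a low bed with carriage, brass shear box, teal yoke (to 196 high) and proving ring runs to y 660. Origin: on the table under the middle of the hatch opening; x from the front panel (robot's side) to the back, z up. The flat case top at y -200..-95 carries two loose gears.
- hatch (a joint): Angle (rad) of the hatch, a white plate 180 x 180 x 4 mm hinged along its back (+x) edge. 0 = home, flush. Starts open at 0.8 to 1.1, outer face up and towards +x. A stiff hinge (0.25 N m) holds it where left; 1 to 4 N near its free edge push it down. At about 0.05 it meets the spring plunger; from there 8 to 10 N on the fastener press it home to a firm stop; unlocked, it springs back to 0.05.
- hatch_hinge (a point): Middle of the hinge line, at the underside of the hatch plate, 139 mm above the table. Its axes turn with the hatch: the plate spans x -180..0, y -90..90, z 0 (inside) to 4 mm (outer face). Hatch home: axes as the machine's; opened by angle a, they are turned by +a about y, so that -x tilts up. The plate's front corners (x -180..-150, y 55..90 or -90..-55) are bare: good to push on.
- hatch_edge (a point): Middle of the hatch's free edge, on its outer face (x -180, y 0, z 4 mm in the axes of hatch_hinge).
- liner: The dark inner liner of the hatch, 142 mm square, 3 mm thick, centred under it: not to be touched by the fingers (no pinching the hatch, no lifting from inside). Origin as hatch_hinge.
- disc: Black slotted disc of the fastener, 76 mm in diameter, inside the silver ring and flush with its top. A straight slot 28 mm wide, 12 mm deep, runs right across its middle (76 mm long, ended by the ring); its upper edges are chamfered to 34 mm. White lines at one end of the slot point to a red mark (free) or green mark (locked). Origin on its axis, level with hatch_hinge; z outwards, y along the slot.
- slot_floor (a point): Centre of the slot's floor, on the disc's axis: x -118, y 0, z 6 mm in the axes of hatch_hinge, so 145 mm above the table with the hatch home, 151 mm when it rests on the plunger. Axes as disc: y along the slot, z outwards.
- latch (a joint): Angle (rad) of the fastener, clockwise positive seen from outside (above, when shut). 0 = free, slot along the machine's y (starts at 0 to 0.2); 1.571 = locked, at its end stop, slot along the machine's x. Turns with 0.06 N m, stays where left. Turned while the hatch is open, its tongue (under the hatch) keeps the hatch from closing. Locked, the tongue holds the hatch down within 2 mm.
- ring_top (a point): Centre of the silver ring (bezel) that surrounds the fastener on the hatch's outer face: x -118, y 0, z 18 mm in the axes of hatch_hinge. The ring is 14 mm high over the plate, 104 mm in outer diameter at its foot, 78 mm inside.
- plunger_seat (a point): Where the yellow spring plunger (8 mm in diameter) stands out of the front rim, level with the case top; it props the unlocked hatch about 8 mm proud at its free edge and pushes it up with 4 N, rising to 6 N when the hatch is home.
- keeper (a point): Middle of the fixed keeper bar (6 mm thick, 36 mm long along y) under the front rim. The fastener's tongue gets under it only while the hatch is pressed home, or to within about 4 mm of home at the fastener; with the hatch less far down, the tongue strikes the bar when the fastener stands at about 1.0 rad.
- gear_big: Loose brass spare gear, 67 mm in diameter, 14 mm high, lying on the drive case beside the hatch (-y side). Origin under its centre. Leave it.
- gear_small: Loose steel spare gear, 41 mm in diameter, 14 mm high, lying on the drive case beside the hatch (-y side). Origin under its centre. Leave it.
- tin: Aluminium moisture tin, 64 mm in diameter, 36 mm high, on the table. Origin under its centre. Leave it.
- spanner: Steel spanner 160 mm long, lying on the table. Leave it.
- cutter: Steel sample-cutting ring, 72 mm in diameter, 25 mm high, on the table. Origin under its centre. Leave it.
- weight: Dark slotted weight disc, 90 mm in diameter, 18 mm high, on the table. Origin under its centre. Leave it.
- brush: Brush 170 mm long, lying on the table in front of the machine. Leave it.

How it is judged:
By the outcome, as a careful person would: the job done as asked, in the order asked, and still so for the second after the job is handed in, with the robot touching nothing.
It also fails if it takes over 54 s, if anything falls off the work surface, if the arm or the gripper's body presses on something with over 40 N, if the wrist force passes 120 N, or if a joint passes its speed limit or range.

### The arm

A 7-joint arm with a two-finger parallel gripper is mounted at the origin on the work surface. World frame = base frame: x ahead of the robot, y to its left, z up, the work surface at z = 0. Lengths are in mm, angles in rad, forces in N, time in s.
With the tool pointing down it reaches from about 400 to 925 mm from the base axis. Payload 4.1 kg.
Tool frame: the origin (TCP) lies at the very end of the fingers, on their centre line; the grasp point (between the pads) lies r.grasp_offset behind it (r.grasp_offset is the distance from the TCP to the grasp point, in mm); z points along the fingers, y is the line along which they close (so a half turn about z gives the same grasp; the last joint's range is limited). The gripper opens to 85 mm and grips with 20 to 120 N. Pads are 22 mm wide; open, the fingers measure 114 mm over their backs; the gripper's body (76 mm by 85 mm) begins 54 mm behind the grasp point. The pads swing forward as they close: fully open they stand 13 mm farther back than shut.
Start: joints at [1.249, 0.398, 0.045, 1.537, -0.019, 1.207, -0.051], TCP at [143.66, -633.96, 231.347] pointing down, gripper open.
Joint ranges: [-2.82, 2.82], [-0.49, 2.23], [-1.37, 1.46], [0, 2.46], [-1.36, 4.5], [0.23, 2], [-2.94, 2.94]. Speed limits (rad/s): [2.57, 2.57, 3.14, 3.14, 3.14, 3.14, 3.14].

### API

Orientations are given as a unit quaternion [w, x, y, z].
In Python, from bench import r, cams gives the robot as it stands.
- The arm moves only by the tool apply_moves, never from a script. Its argument "motion" is a list of rows, each a list of 3 entries, a list of its own where there are three numbers: the shift along the tool's x, y, z normalised to -1 to 1, where 1 is 400 mm, then the turn, a rotation vector about the tool's x, y, z normalised to -1 to 1, where 1 is 180 degrees, then the opening, from 0 (shut) to 1 (fully open). A call has 1 to 12 rows; each row is the pose to reach, as a shift and turn from the pose commanded when the call began, along the tool's axes at that moment, turning the shorter way round; what a row does not reach only later rows make up. A row lasts 1/12 s, in which the tool goes at most 41.7 mm and 7.16 degrees, less where a joint would pass 70% of its speed; a pose out of reach is approached as far as the arm can. A call with a number of a shift or a turn outside -1 to 1 is refused whole. A call with a gripper value outside its range is refused whole. The fingers move at their own pace and stop on an object; "squeeze" is the grip in N (left out, the last holds). Time passes only in rows, so rows that repeat a pose let the fingers close. It gives the time, the measured TCP pose, the force, the opening and the grip force at its end, in the units of the state.
- r.get_obs(): the state, without advancing time (a new reading comes with each control period).
- cams.get_image(name): name is "scene" or "top" or "wrist"; returns the picture (384x512x3 uint8, red, green, blue); there is no depth.
- cams.camera_model(name): a dict with "fovy" (degrees; the focal length in pixels is half the picture's height over the tangent of half this angle, whatever the lens; pixels are square), "cx", "cy" (the principal point, pixels), "camera_from_world" (4x4, takes a point from world to camera coordinates). Camera axes: x right, y down, z forward; pixel columns grow to the right and rows downward; lengths in mm; the calibration is good to about 2 mm. A picture is of the moment at which its call begins: read the wrist's pose just before it. camera_model takes no time and is no camera call; for the wrist camera it gives the pose at the moment of the call.
- r.sign_off(): hands the job in; it is judged then, once.
The state is a dict: "time": time; "qpos": joint angles; "qd": joint speeds; "joint_torque": joint torques, N m; "tool_pos": TCP position; "orientation": TCP orientation; "wrist_force": force on the tool from outside, world axes, zero at the start; "moment": the same for the moment, N m; "grip_width": finger opening in mm; "grip_force": force on a finger pad.
Only numpy, scipy, OpenCV 4.12 (cv2) and the standard library are available. Lean on these libraries where they do the work, as an engineer would, in place of code of your own. Each camera call takes 0.05 s, during which the arm holds its last target. There are 200 camera calls.

## Working session

There is one attempt and no reset: what is moved stays moved. The work goes in short steps, Python scripts to look and compute and a tool call to move; the robot and the scene stay as the last step left them, time stands still between calls to the robot, and variables do not carry over. Pictures are saved under pics/ and viewed, at most 10 in all, crops included, and the job is handed in when it is done.

Besides the shell and the picture viewer there is one more tool, called after "Emit:" as name(argument=value, ...) on one line, values as JSON. apply_moves: Moves the arm, as the interface text tells. Scaled input: -1 to 1 covers 400 mm each way for a shift and 180 degrees each way for a turn. Its arguments: {"type":"object","properties":{"motion":{"type":"array"},"squeeze":{"type":"number"}},"required":["motion"]}

```bash
mkdir -p pics; ls
python3 - <<'E'
from bench import r,cams
import cv2,numpy as np
print(r.get_obs(), r.grasp_offset)
a=[]
for n in("scene","top"):
    im=cams.get_image(n); cv2.imwrite(f"pics/{n}0.png",im[:,:,::-1]); m=cams.camera_model(n); print(n,m)
E
```

```text
pics
{'time': 0.0, 'qpos': array([ 1.24900063,  0.3992036 ,  0.04500074,  1.537866  , -0.0187409 ,
        1.20686756, -0.05071967]), 'qd': array([-0.00133287,  0.0001989 ,  0.00114031,  0.00027728,  0.00036716,
        0.00069414, -0.0006242 ]), 'joint_torque': array([ 8.67132985e-05, -4.75128865e+01,  1.36483043e+00, -2.54223937e+01,
        1.17329889e-02,  9.42375365e-03,  1.61100462e-05]), 'tool_pos': array([ 143.53958253, -633.31884495,  230.26148795]), 'orientation': array([-9.50207583e-04,  9.93795176e-01,  1.11221505e-01, -1.48171362e-04]), 'wrist_force': array([-0.366995  ,  0.08775943,  0.03800352]), 'moment': array([-0.01201229, -0.03758023,  0.04342061]), 'grip_force': 0.0, 'grip_width': 84.93859310631005} 18.700000000000003
scene {'fovy': 57.91406001848066, 'cx': 254.97705245413042, 'cy': 191.08536985931926, 'camera_from_world': array([[ 9.82960877e-01, -1.83351810e-01, -1.30394927e-02,
        -5.48447266e+02],
       [-1.45634006e-01, -7.33541475e-01, -6.63858148e-01,
         1.12015240e+02],
       [ 1.12154584e-01,  6.54445581e-01, -7.47744830e-01,
         8.62329971e+02],
       [ 0.00000000e+00,  0.00000000e+00,  0.00000000e+00,
         1.00000000e+00]])}
top {'fovy': 52.366790579629104, 'cx': 257.4489650532555, 'cy': 193.33348841559103, 'camera_from_world': array([[ 1.17096521e-02, -9.99809188e-01,  1.56355973e-02,
        -9.35368738e+01],
       [-9.84456035e-01, -1.42673827e-02, -1.75050725e-01,
         5.45570615e+02],
       [ 1.75240403e-01, -1.33427750e-02, -9.84435255e-01,
         1.06898806e+03],
       [ 0.00000000e+00,  0.00000000e+00,  0.00000000e+00,
         1.00000000e+00]])}
```

View pics/scene0.png

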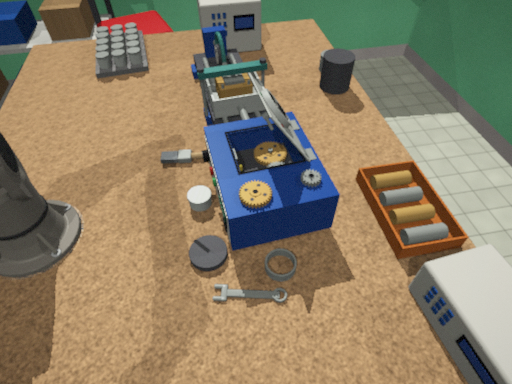

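View pics/top0.png

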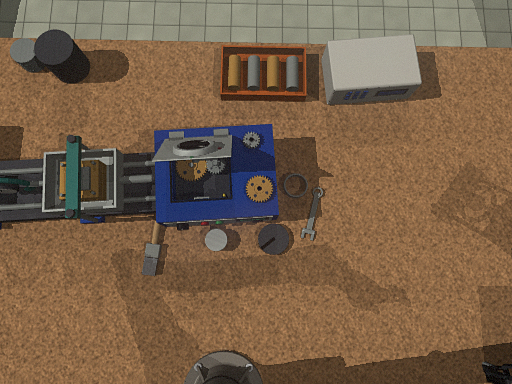

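Top view: the case spans cols 155–277, rows 125–222. The hatch is open, with its hinge at row ~135 and its free edge towards the robot. I'll zoom in for corners.

Run:
```python
import cv2
a=cv2.imread("pics/top0.png")[115:235,145:295]; cv2.imwrite("pics/topz.png",cv2.resize(a,None,fx=5,fy=5,interpolation=cv2.INTER_CUBIC))
a=cv2.imread("pics/scene0.png")[70:245,195:335]; cv2.imwrite("pics/scz.png",cv2.resize(a,None,fx=3.4,fy=3.4,interpolation=cv2.INTER_CUBIC))
```

```text
(no output)
```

View pics/topz.png

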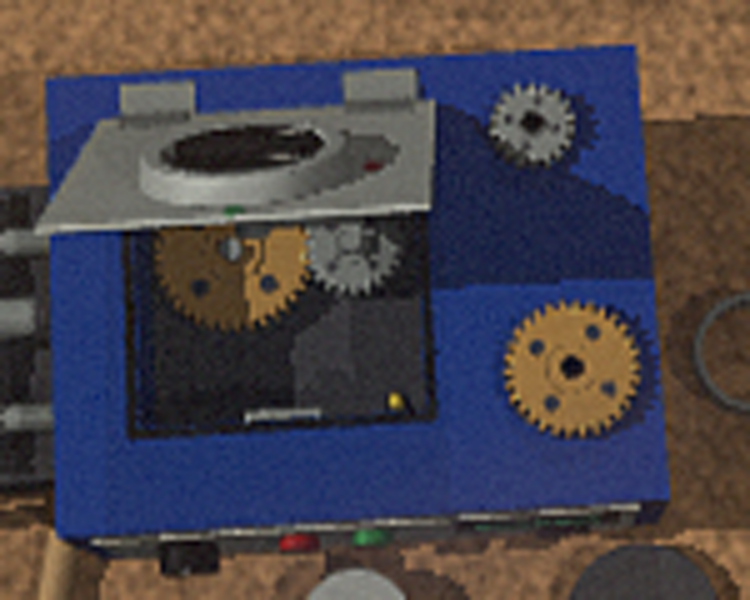

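View pics/scz.png

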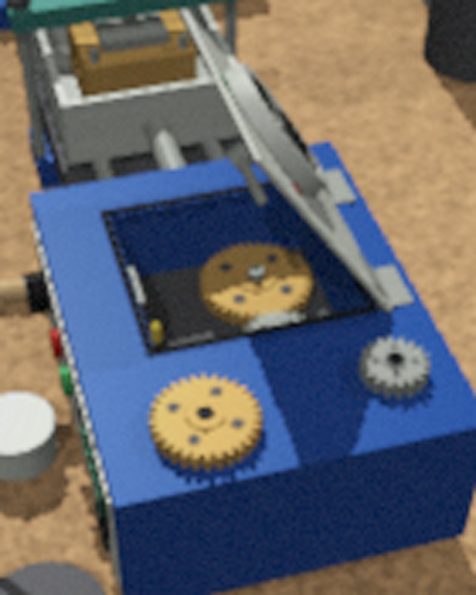

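```bash
cat > h.py <<'E'
import numpy as np
from bench import r,cams
from scipy.spatial.transform import Rotation as R
def proj(name,P,m=None):
    m=m or cams.camera_model(name); f=192/np.tan(np.radians(m["fovy"]/2))
    T=m["camera_from_world"]; c=np.atleast_2d(P)@T[:3,:3].T+T[:3,3]
    return np.c_[m["cx"]+f*c[:,0]/c[:,2], m["cy"]+f*c[:,1]/c[:,2]]
def m2w(p,P): # machine pose p=x,y,yaw
    return R.from_euler('z',p[2]).apply(P)+[p[0],p[1],0]
def h2m(a,P): return R.from_euler('y',a).apply(P)+[90,0,139]
E
python3 - <<'E'
from h import *
from scipy.optimize import least_squares
z=lambda u,s,o:(np.array(u)+.5)/s-.5+np.array(o)
T=z([[47,78],[634,45],[667,498],[57,537]],5,[145,115])
S=z([[33,195],[328,143],[120,500]],3.4,[195,70])
TC=[[125,120],[125,-200],[-125,-200],[-125,120]]; SC=[[-125,120],[125,120],[-125,-200]]
TH=z([[36,233],[432,213]],5,[145,115])
def f(p,split=0):
    h=p[4]
    A=proj("top",m2w(p,np.c_[TC,[h]*4]))-T; B=proj("scene",m2w(p,np.c_[SC,[h]*3]))-S
    C=proj("top",m2w(p,h2m(p[3],np.array([[-180,90,2],[-180,-90,2.]]))))-TH
    return np.r_[A,B,C].ravel()
s=least_squares(f,[700,-50,0,1,135],loss='soft_l1'); p=s.x
print(p.round(3)); print(f(p).reshape(-1,2).round(2))
for P in([-180,0,4],[-118,0,6],[-165,75,4],[-165,-75,4]): print(P,m2w(p,h2m(p[3],np.array([P],float))).round(1), m2w(p,h2m(0,np.array([P],float))).round(1))
print(proj("scene",m2w(p,h2m(p[3],np.array([[-180,90,4],[-180,-90,4],[0,-90,0.]])))))
np.save("p.npy",p)
E
```

```text
Traceback (most recent call last):
  File "h.py", line 5, in proj
    m=m or cams.camera_model(name); f=192/np.tan(np.radians(m["fovy"]/2))
           ~~~~~~~~~~~~~~~~~^^^^^^
ValueError: time passes only in moves, steps and waits
```

```bash
cat > h.py <<'E'
import numpy as np
from bench import r,cams
from scipy.spatial.transform import Rotation as R
M={}
def proj(name,P,m=None):
    if m is None: m=M.setdefault(name,None) or M.__setitem__(name,cams.camera_model(name)) or M[name]
    f=192/np.tan(np.radians(m["fovy"]/2))
    T=m["camera_from_world"]; c=np.atleast_2d(P)@T[:3,:3].T+T[:3,3]
    return np.c_[m["cx"]+f*c[:,0]/c[:,2], m["cy"]+f*c[:,1]/c[:,2]]
def m2w(p,P): # machine pose p=x,y,yaw
    return R.from_euler('z',p[2]).apply(P)+[p[0],p[1],0]
def h2m(a,P): return R.from_euler('y',a).apply(P)+[90,0,139]
E
cat > fit.py <<'E'
from h import *
from scipy.optimize import least_squares
z=lambda u,s,o:(np.array(u)+.5)/s-.5+np.array(o)
T=z([[47,78],[634,45],[667,498],[57,537]],5,[145,115])
S=z([[33,195],[328,143],[120,500]],3.4,[195,70])
TC=[[125,120],[125,-200],[-125,-200],[-125,120]]; SC=[[-125,120],[125,120],[-125,-200]]
TH=z([[36,233],[432,213]],5,[145,115])
def f(p,split=0):
    h=p[4]
    A=proj("top",m2w(p,np.c_[TC,[h]*4]))-T; B=proj("scene",m2w(p,np.c_[SC,[h]*3]))-S
    C=proj("top",m2w(p,h2m(p[3],np.array([[-180,90,2],[-180,-90,2.]]))))-TH
    return np.r_[A,B,C].ravel()
s=least_squares(f,[700,-50,0,1,135],loss='soft_l1'); p=s.x
print(p.round(3)); print(f(p).reshape(-1,2).round(2))
for P in([-180,0,4],[-118,0,6],[-165,75,4],[-165,-75,4]): print(P,m2w(p,h2m(p[3],np.array([P],float))).round(1), m2w(p,h2m(0,np.array([P],float))).round(1))
print(proj("scene",m2w(p,h2m(p[3],np.array([[-180,90,4],[-180,-90,4],[0,-90,0.]])))))
np.save("p.npy",p)
E
python3 fit.py
```

```text
[587.105  68.466  -6.205  -5.294 131.74 ]
[[-0.12 -0.14]
 [-0.   -0.38]
 [ 0.32 -0.36]
 [-0.16 -0.27]
 [-0.6  -0.08]
 [ 0.95 -0.18]
 [-0.98  2.19]
 [-0.64  0.46]
 [-0.12 -0.34]]
[-180, 0, 4] [[581.6  68.  291.6]] [[497.4  61.4 143. ]]
[-118, 0, 6] [[617.2  70.8 240.9]] [[559.2  66.3 145. ]]
[-165, 75, 4] [[583.9 143.4 279.1]] [[506.5 137.4 143. ]]
[-165, -75, 4] [[595.6  -6.1 279.1]] [[518.2 -12.2 143. ]]
[[247.95037574  71.02333565]
 [270.08095834 115.63320588]
 [307.31804988 161.91299274]]
```

The fit is consistent: machine at (587, 68), yaw 0.078, hatch about 0.99 rad, and the hatch edge predicted in the scene view matches. Next, a helper to turn targets into move numbers.

```bash
cat >> h.py <<'E'
p=np.array([587.1,68.5,0.078])
def pose():
    o=r.get_obs(); return o, R.from_quat(o["orientation"],scalar_first=True)
def rows(targets, base=None):
    """targets: (machine xyz, machine yaw of tool x). Prints normalised rows from the present pose"""
    o,q=pose(); t0=o["tool_pos"]
    print("t",round(o["time"],2),"tcp",t0.round(1),"q",o["qpos"].round(2),"F",o["wrist_force"].round(1),"w",round(o["grip_width"],1))
    for X,yaw in targets:
        d=q.inv().apply(m2w(p,np.array(X,float))-t0)/400
        g=R.from_euler('z',yaw+p[2])*R.from_euler('x',np.pi)
        w=(q.inv()*g).as_rotvec()/np.pi
        print(d.round(4).tolist(),w.round(4).tolist())
def pushpt(a,x=-160,y=-72,hw=11):
    P=h2m(a,np.array([x,y,4.])); return P+[hw,0,0]
E
python3 -c "
from h import *
rows([((-200,-420,340),0),(pushpt(1.2)+[0,0,45],0),(pushpt(1.2),0)])"
```

```text
t 0.1 tcp [ 143.5 -633.4  230.4] q [ 1.25  0.4   0.05  1.54 -0.02  1.21 -0.05] F [-0.2 -0.2 -0.1] w 85.4
[0.823, -0.4999, -0.2733] [-0.0006, 0.0001, 0.0461]
[1.559, -1.2717, -0.2585] [-0.0006, 0.0001, 0.0461]
[1.559, -1.2715, -0.146] [-0.0006, 0.0001, 0.0461]
```

Emit:
apply_moves(motion=[[[0.3,-0.2,-0.26],[0,0,0.046],0],[[0.78,-0.64,-0.26],[0,0,0.046],0],[[0.78,-0.64,-0.26],[0,0,0.046],0],[[0.78,-0.64,-0.26],[0,0,0.046],0],[[0.78,-0.64,-0.26],[0,0,0.046],0],[[0.78,-0.64,-0.26],[0,0,0.046],0],[[0.78,-0.64,-0.26],[0,0,0.046],0],[[0.78,-0.64,-0.26],[0,0,0.046],0],[[0.78,-0.64,-0.26],[0,0,0.046],0],[[0.78,-0.64,-0.26],[0,0,0.046],0],[[0.78,-0.64,-0.26],[0,0,0.046],0],[[0.78,-0.64,-0.26],[0,0,0.046],0]], squeeze=20)

```text
time: 1.1
tool_pos: [393.6, -312.4, 335.8]
orientation: [0.0, 0.999, 0.043, 0.001]
wrist_force: [-0.7, -1.3, -0.1]
grip_width: 0.1
grip_force: 0.0
```

```bash
python3 -c "
from h import *
rows([(pushpt(1.2)+[0,0,45],0),(pushpt(1.2),0)])"
```

```text
t 1.1 tcp [ 393.6 -312.4  335.8] q [ 0.76  0.07 -0.18  1.72  0.01  1.35 -0.91] F [-0.7 -1.3 -0.1] w 0.1
[0.6788, -0.7267, 0.0036] [0.0001, -0.0004, 0.0024]
[0.6787, -0.7267, 0.1161] [0.0001, -0.0004, 0.0024]
```

Emit:
apply_moves(motion=[[[0.68,-0.73,0],[0,0,0],0],[[0.68,-0.73,0],[0,0,0],0],[[0.68,-0.73,0],[0,0,0],0],[[0.68,-0.73,0],[0,0,0],0],[[0.68,-0.73,0],[0,0,0],0],[[0.68,-0.73,0],[0,0,0],0],[[0.68,-0.73,0],[0,0,0],0],[[0.68,-0.73,0],[0,0,0],0],[[0.68,-0.73,0],[0,0,0],0],[[0.68,-0.73,0],[0,0,0],0],[[0.68,-0.73,0],[0,0,0],0],[[0.68,-0.73,0],[0,0,0],0]])

```text
time: 2.1
tool_pos: [639.7, -3.5, 333.6]
orientation: [0.0, 0.999, 0.039, -0.001]
wrist_force: [-0.9, -0.6, -0.9]
grip_width: -0.0
grip_force: 0.0
```

Run:
```python
from h import *
import cv2
w=cams.get_image("wrist")[:,:,::-1]; s=cams.get_image("scene")[40:232,180:436,::-1]
cv2.imwrite("pics/c1.png",np.hstack([cv2.resize(w,(400,300)),cv2.resize(s,(400,300))]))
rows([(pushpt(a),0) for a in (1.2,1.1,.9,.8,.7,.6,.5,.4,.3,.2,.1,.05)])
```

```text
t 2.2 tcp [639.2  -6.1 334.4] q [ 0.26  0.35 -0.44  1.4   0.15  1.42 -1.67] F [ 0.6 -0.3  0.1] w 0.1
[0.0017, -0.0162, 0.1121] [0.0006, 0.0006, -0.001]
[-0.0351, -0.0161, 0.1276] [0.0006, 0.0006, -0.001]
[-0.1033, -0.016, 0.1692] [0.0006, 0.0006, -0.001]
[-0.134, -0.016, 0.1949] [0.0006, 0.0006, -0.001]
[-0.1619, -0.0159, 0.2235] [0.0006, 0.0006, -0.001]
[-0.1869, -0.0159, 0.2548] [0.0006, 0.0006, -0.001]
[-0.2085, -0.0159, 0.2884] [0.0006, 0.0006, -0.001]
[-0.2268, -0.0159, 0.324] [0.0006, 0.0006, -0.001]
[-0.2414, -0.0159, 0.3613] [0.0006, 0.0006, -0.001]
[-0.2521, -0.016, 0.3998] [0.0006, 0.0006, -0.001]
[-0.259, -0.016, 0.4392] [0.0006, 0.0006, -0.001]
[-0.261, -0.0161, 0.4591] [0.0006, 0.0006, -0.001]
```

View pics/c1.png

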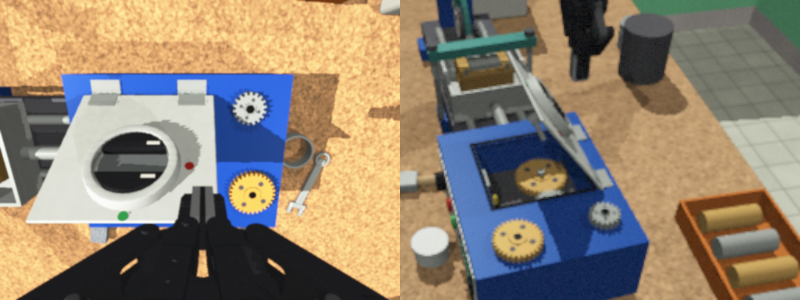

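The wrist view shows the fingers (col 203, row 200) over the plate's front −y corner. The slot runs along machine y, and the hatch is still open. I start pushing along the arc.

Emit:
apply_moves(motion=[[[0,-0.016,0.06],[0,0,0],0],[[0,-0.016,0.112],[0,0,0],0],[[0,-0.016,0.112],[0,0,0],0],[[-0.018,-0.016,0.12],[0,0,0],0],[[-0.035,-0.016,0.128],[0,0,0],0],[[-0.053,-0.016,0.138],[0,0,0],0],[[-0.07,-0.016,0.148],[0,0,0],0],[[-0.087,-0.016,0.158],[0,0,0],0],[[-0.103,-0.016,0.169],[0,0,0],0],[[-0.119,-0.016,0.182],[0,0,0],0],[[-0.134,-0.016,0.195],[0,0,0],0],[[-0.134,-0.016,0.195],[0,0,0],0]])

```text
time: 3.2
tool_pos: [583.7, -0.9, 256.0]
orientation: [0.0, 0.999, 0.039, -0.002]
wrist_force: [0.2, -0.4, -0.0]
grip_width: 0.2
grip_force: 0.0
```

Run:
```python
from h import *
rows([(pushpt(a),0) for a in (.8,.7,.6,.5,.4,.3,.2,.1,.05)])
```

```text
t 3.2 tcp [583.7  -0.9 256. ] q [ 0.29  0.29 -0.45  1.66  0.13  1.23 -1.68] F [ 0.2 -0.4 -0. ] w 0.2
[0.003, 0.0076, -0.0015] [0.0001, 0.001, 0.0001]
[-0.0249, 0.0076, 0.0271] [0.0001, 0.001, 0.0001]
[-0.0497, 0.0076, 0.0584] [0.0001, 0.001, 0.0001]
[-0.0714, 0.0076, 0.0921] [0.0001, 0.001, 0.0001]
[-0.0896, 0.0075, 0.1277] [0.0001, 0.001, 0.0001]
[-0.1041, 0.0075, 0.165] [0.0001, 0.001, 0.0001]
[-0.1148, 0.0075, 0.2035] [0.0001, 0.001, 0.0001]
[-0.1217, 0.0075, 0.2429] [0.0001, 0.001, 0.0001]
[-0.1236, 0.0075, 0.2628] [0.0001, 0.001, 0.0001]
```

Emit:
apply_moves(motion=[[[-0.011,0.004,0.012],[0,0,0],0],[[-0.025,0.007,0.027],[0,0,0],0],[[-0.037,0.007,0.042],[0,0,0],0],[[-0.05,0.007,0.058],[0,0,0],0],[[-0.061,0.007,0.075],[0,0,0],0],[[-0.071,0.007,0.092],[0,0,0],0]])

```text
time: 3.7
tool_pos: [556.9, -5.9, 219.6]
orientation: [0.0, 0.999, 0.039, -0.0]
wrist_force: [-1.6, 0.2, 0.1]
grip_width: -0.1
grip_force: 0.1
```

Run:
```python
from h import *
import cv2
w=cams.get_image("wrist")[:,:,::-1]; s=cams.get_image("scene")[40:232,180:436,::-1]
cv2.imwrite("pics/c2.png",np.hstack([cv2.resize(w,(400,300)),cv2.resize(s,(400,300))]))
rows([(pushpt(a),0) for a in (.5,.4,.3,.2,.1,.06,.05,.04)])
```

```text
t 3.8 tcp [555.9  -6.  218.8] q [ 0.31  0.27 -0.45  1.77  0.13  1.14 -1.67] F [ 0.3 -0.2 -0.8] w -0.4
[-0.0014, 0.0003, -0.001] [0.0, 0.0011, 0.0001]
[-0.0196, 0.0003, 0.0346] [0.0, 0.0011, 0.0001]
[-0.0341, 0.0003, 0.0719] [0.0, 0.0011, 0.0001]
[-0.0448, 0.0003, 0.1104] [0.0, 0.0011, 0.0001]
[-0.0517, 0.0003, 0.1498] [0.0, 0.0011, 0.0001]
[-0.0533, 0.0003, 0.1657] [0.0, 0.0011, 0.0001]
[-0.0536, 0.0003, 0.1697] [0.0, 0.0011, 0.0001]
[-0.0539, 0.0003, 0.1737] [0.0, 0.0011, 0.0001]
```

View pics/c2.png

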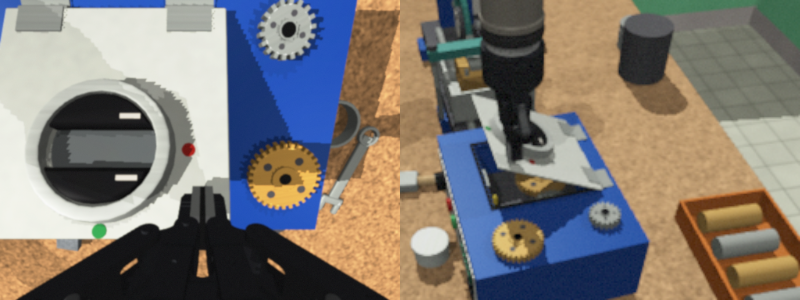

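The hatch follows down (~0.5 rad). The slot (rows 130–170) lies along y. Continuing.

Emit:
apply_moves(motion=[[[-0.011,0,0.016],[0,0,0],0],[[-0.02,0,0.034],[0,0,0],0],[[-0.027,0,0.053],[0,0,0],0],[[-0.034,0,0.072],[0,0,0],0],[[-0.04,0,0.091],[0,0,0],0],[[-0.045,0,0.11],[0,0,0],0],[[-0.049,0,0.13],[0,0,0],0],[[-0.052,0,0.15],[0,0,0],0],[[-0.053,0,0.16],[0,0,0],0],[[-0.053,0,0.168],[0,0,0],0],[[-0.053,0,0.172],[0,0,0],0],[[-0.053,0,0.172],[0,0,0],0]])

```text
time: 4.8
tool_pos: [536.6, -7.4, 151.5]
orientation: [0.0, 0.999, 0.039, -0.0]
wrist_force: [-0.6, 0.1, 0.3]
grip_width: 0.0
grip_force: 0.0
```

Run:
```python
from h import *
rows([((-20,-30,250),np.pi-.01),((-28,0,230),np.pi-.01)])
```

```text
t 4.8 tcp [536.6  -7.4 151.5] q [ 0.31  0.3  -0.44  1.89  0.15  0.99 -1.7 ] F [-0.6  0.1  0.3] w 0.0
[0.0907, -0.1043, -0.2463] [-0.0, -0.0, -0.9967]
[0.0707, -0.1793, -0.1963] [-0.0, -0.0, -0.9967]
```

Emit:
apply_moves(motion=[[[0,0,-0.1],[0,0,0],0],[[0.02,-0.04,-0.2],[0,0,-0.05],0.3],[[0.07,-0.18,-0.2],[0,0,-0.4],0.3],[[0.07,-0.18,-0.2],[0,0,-0.4],0.3],[[0.07,-0.18,-0.2],[0,0,-0.4],0.3],[[0.07,-0.18,-0.2],[0,0,-0.5],0.3],[[0.07,-0.18,-0.2],[0,0,-0.5],0.3],[[0.07,-0.18,-0.2],[0,0,-0.5],0.3],[[0.07,-0.18,-0.2],[0,0,-0.5],0.3],[[0.07,-0.18,-0.2],[0,0,-0.5],0.3],[[0.07,-0.18,-0.2],[0,0,-0.5],0.3],[[0.07,-0.18,-0.2],[0,0,-0.5],0.3]])

```text
time: 5.8
tool_pos: [559.2, 66.6, 232.2]
orientation: [0.0, 0.745, 0.667, 0.0]
wrist_force: [-0.3, -0.1, -0.2]
grip_width: 25.8
grip_force: 0.0
```

Run:
```python
from h import *
rows([((-28,0,230),np.pi-.01)])
```

```text
t 5.8 tcp [559.2  66.6 232.2] q [ 0.38  0.3  -0.71  1.73  0.21  1.18 -0.49] F [-0.3 -0.1 -0.2] w 25.8
[-0.0007, 0.0001, 0.0055] [0.0003, 0.0003, -0.5571]
```

Emit:
apply_moves(motion=[[[0,0,0],[0,0,-0.4],0.3],[[0,0,0],[0,0,-0.4],0.3],[[0,0,0],[0,0,-0.4],0.3],[[0,0,0],[0,0,-0.557],0.3],[[0,0,0],[0,0,-0.557],0.3],[[0,0,0],[0,0,-0.557],0.3],[[0,0,0],[0,0,-0.557],0.3],[[0,0,0],[0,0,-0.557],0.3],[[0,0,0],[0,0,-0.557],0.3],[[0,0,0],[0,0,-0.557],0.3],[[0,0,0],[0,0,-0.557],0.3],[[0,0,0],[0,0,-0.557],0.3]])

```text
time: 6.8
tool_pos: [559.2, 66.5, 232.2]
orientation: [0.001, 0.091, 0.996, -0.0]
wrist_force: [0.3, 0.4, -0.1]
grip_width: 25.5
grip_force: 0.0
```

Emit:
apply_moves(motion=[[[0,0,0],[0,0,-0.08],0.3],[[0,0,0],[0,0,-0.08],0.3],[[0,0,0],[0,0,-0.08],0.3]])

```text
time: 7.05
tool_pos: [559.2, 66.4, 232.0]
orientation: [0.0, -0.032, 0.999, 0.0]
wrist_force: [0.7, 0.1, 0.3]
grip_width: 25.5
grip_force: 0.0
```

Run:
```python
from h import *
import cv2
rows([((-28,0,200),np.pi)])
m=cams.camera_model("wrist")
w=cams.get_image("wrist")[:,:,::-1].copy(); cv2.imwrite("pics/w3raw.png",w)
u=cams.get_image("top")[115:235,145:295,::-1]
# overlay predicted slot rectangle & ring at hatch 0.05
def dr(P,c):
    uv=proj("wrist",m2w(p,h2m(.05,np.array(P,float))),m); cv2.polylines(w,[np.round(uv*8).astype(int)],True,c,1,cv2.LINE_AA,3)
dr([[-118-14,-35,18],[-118-14,35,18],[-104,35,18],[-104,-35,18]],(0,255,0))
t=np.linspace(0,6.28,40); dr(np.c_[-118+39*np.cos(t),39*np.sin(t),0*t+18],(0,0,255))
dr([[-180,-90,4],[-180,90,4],[0,90,4],[0,-90,4]],(255,0,0))
cv2.imwrite("pics/w3.png",np.hstack([w,cv2.resize(u,(288,230)) if 0 else np.vstack([cv2.resize(u,(288,230)),np.zeros((154,288,3),np.uint8)])]))
```

```text
t 7.05 tcp [559.2  66.4 232. ] q [ 0.62  0.39 -1.05  1.73  0.36  1.23  1.12] F [0.7 0.1 0.3] w 25.5
[0.0, -0.0003, 0.0799] [0.0001, 0.0002, -0.0042]
```

View pics/w3.png

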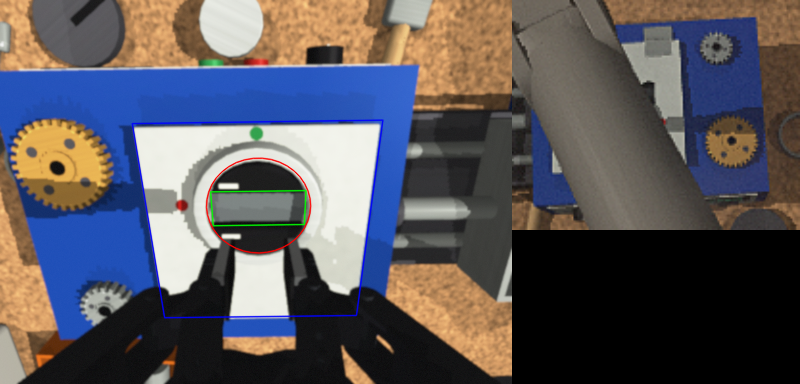

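The registration overlay matches the ring and plate well. The slot is turned slightly, so I'll measure it from the white marks at (228,186) and (231,236).

Run:
```python
from h import *
import cv2
m=cams.camera_model("wrist"); im=cv2.imread("pics/w3raw.png")
g=[[-160,-40],[-160,40],[-80,40],[-80,-40]]
uv=proj("wrist",m2w(p,h2m(.05,np.c_[g,[18]*4].astype(float))),m)
H=cv2.getPerspectiveTransform(uv.astype(np.float32),np.float32([[(y+40)*5,(x+160)*5] for x,y in g]))
q=cv2.warpPerspective(im,H,(400,400)); v=q.min(2)
yy,xx=np.mgrid[:400,:400]; k=((xx-200)**2+(yy-210)**2<170**2)&(v>190)
n,l,s,c=cv2.connectedComponentsWithStats(k.astype(np.uint8))
for i in range(1,n):
    if s[i,4]>60:
        mm=l==i; print(s[i],c[i]/5-40, cv2.minAreaRect(np.argwhere(mm)[:,::-1].astype(np.float32)))
cv2.imwrite("pics/rect.png",q)
```

```text
[  58  110   69   18 1105] [-21.54624434 -16.37375566] ((92.0, 118.5), (17.0, 68.0), 90.0)
[ 71 320  54  17 712] [-19.89522472  25.38398876] ((97.5, 328.0), (16.0, 53.0), 90.0)
```

View pics/rect.png

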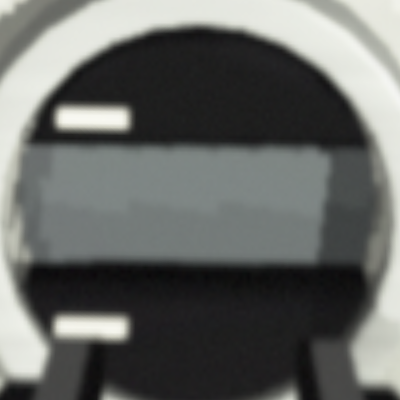

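Slot angle is about 0 and its centre is within about 2 mm of the model. I descend into the slot.

Emit:
apply_moves(motion=[[[-0.004,0,0.06],[0,0,-0.004],0.3],[[-0.004,0,0.12],[0,0,-0.004],0.3],[[-0.004,0,0.15],[0,0,-0.004],0.3],[[-0.004,0,0.17],[0,0,-0.004],0.3],[[-0.004,0,0.18],[0,0,-0.004],0.3],[[-0.004,0,0.19],[0,0,-0.004],0.3],[[-0.004,0,0.195],[0,0,-0.004],0.3],[[-0.004,0,0.2],[0,0,-0.004],0.3],[[-0.004,0,0.2],[0,0,-0.004],0.3]])

```text
time: 7.9
tool_pos: [560.6, 66.7, 152.0]
orientation: [0.0, -0.038, 0.999, -0.0]
wrist_force: [-0.4, -0.2, -0.3]
grip_width: 25.6
grip_force: 0.0
```

Run:
```python
from h import *
rows([((-26.5,0,145),np.pi)])
```

```text
t 7.9 tcp [560.6  66.7 152. ] q [ 0.57  0.48 -0.99  1.81  0.45  1.09  1.06] F [-0.4 -0.2 -0.3] w 25.6
[-0.0, -0.0007, 0.0174] [-0.0, 0.0002, -0.0008]
```

Emit:
apply_moves(motion=[[[0,0,0.004],[0,0,0],0.3],[[0,0,0.008],[0,0,0],0.3],[[0,0,0.012],[0,0,0],0.3],[[0,0,0.012],[0,0,0],0.3]])

```text
time: 8.23
tool_pos: [560.7, 66.8, 147.6]
orientation: [0.0, -0.038, 0.999, -0.0]
wrist_force: [-1.4, 0.6, 4.5]
grip_width: 25.6
grip_force: 1.9
```

Emit:
apply_moves(motion=[[[0,0,0.004],[0,0,0],0.3],[[0,0,0.008],[0,0,0],0.3],[[0,0,0.008],[0,0,0],0.3],[[0,0,0.008],[0,0,0],0.3]])

```text
time: 8.57
tool_pos: [560.5, 66.8, 144.9]
orientation: [0.0, -0.038, 0.999, -0.0]
wrist_force: [-3.4, -1.0, 8.1]
grip_width: 25.8
grip_force: 4.1
```

Emit:
apply_moves(motion=[[[0,0,0.004],[0,0,0],0.3],[[0,0,0.008],[0,0,0],0.3],[[0,0,0.008],[0,0,0],0.3],[[0,0,0.008],[0,0,0],0.3]])

```text
time: 8.9
tool_pos: [560.6, 66.9, 144.5]
orientation: [0.0, -0.038, 0.999, -0.002]
wrist_force: [-9.8, -3.4, 26.0]
grip_width: 25.9
grip_force: 13.2
```

Emit:
apply_moves(motion=[[[0,0,0.003],[0,0,0],0.3],[[0,0,0.005],[0,0,0],0.3],[[0,0,0.005],[0,0,0],0.3]])

```text
time: 9.15
tool_pos: [560.7, 66.9, 144.4]
orientation: [0.0, -0.038, 0.999, -0.002]
wrist_force: [-13.2, -5.2, 37.5]
grip_width: 25.3
grip_force: 18.9
```

The hatch is at its firm stop with the tip in the slot (z 144.4). I ease the force off and turn clockwise (+ about tool z).

Emit:
apply_moves(motion=[[[0,0,-0.004],[0,0,0],0.3],[[0,0,-0.006],[0,0,0.02],0.3],[[0,0,-0.006],[0,0,0.045],0.3],[[0,0,-0.006],[0,0,0.07],0.3],[[0,0,-0.006],[0,0,0.095],0.3],[[0,0,-0.006],[0,0,0.12],0.3],[[0,0,-0.006],[0,0,0.12],0.3]])

```text
time: 9.73
tool_pos: [561.3, 67.6, 144.6]
orientation: [0.001, 0.151, 0.988, -0.001]
wrist_force: [-7.0, -1.7, 21.4]
grip_width: 25.8
grip_force: 10.7
```

```bash
python3 -c "
from h import *
rows([((-27,0,144.5),np.pi)]); print(r.get_obs()['moment'])"
```

```text
t 9.73 tcp [561.3  67.6 144.6] q [ 0.51  0.46 -0.9   1.82  0.41  1.06  0.72] F [-7.  -1.7 21.4] w 25.8
[0.0017, -0.0036, 0.0004] [-0.0004, 0.0008, -0.1216]
[-0.36321208  1.51454091 -0.07207192]
```

Emit:
apply_moves(motion=[[[0,0,0],[0,0,0.025],0.3],[[0,0,0],[0,0,0.05],0.3],[[0,0,0],[0,0,0.075],0.3],[[0,0,0],[0,0,0.1],0.3],[[0,0,0],[0,0,0.125],0.3],[[0,0,0],[0,0,0.15],0.3],[[0,0,0],[0,0,0.175],0.3],[[0,0,0],[0,0,0.2],0.3],[[0,0,0],[0,0,0.225],0.3],[[0,0,0],[0,0,0.25],0.3],[[0,0,0],[0,0,0.25],0.3]])

```text
time: 10.65
tool_pos: [563.2, 68.0, 144.7]
orientation: [0.003, 0.518, 0.855, 0.002]
wrist_force: [-1.8, 0.3, 16.7]
grip_width: 25.9
grip_force: 8.3
```

```bash
python3 -c "
from h import *
rows([((-27,0,144.5),np.pi/2)]); print(r.get_obs()['moment'])"
```

```text
t 10.65 tcp [563.2  68.  144.7] q [ 0.38  0.41 -0.73  1.82  0.32  1.02  0.01] F [-1.8  0.3 16.7] w 25.9
[-0.0, -0.0084, 0.0005] [0.0021, 0.0004, 0.1285]
[-0.10961621  0.54074013 -0.04899298]
```

Emit:
apply_moves(motion=[[[0,0,0],[0,0,0.025],0.3],[[0,0,0.001],[0,0,0.05],0.3],[[0,0,0.001],[0,0,0.075],0.3],[[0,0,0.001],[0,0,0.1],0.3],[[0,0,0.001],[0,0,0.12],0.3],[[0,0,0.001],[0,0,0.14],0.3],[[0,0,0.001],[0,0,0.16],0.3],[[0,0,0.001],[0,0,0.16],0.3]])

```text
time: 11.32
tool_pos: [564.2, 66.9, 144.7]
orientation: [0.003, 0.714, 0.7, 0.003]
wrist_force: [-0.0, -1.3, 16.3]
grip_width: 25.3
grip_force: 9.0
```

```bash
python3 -c "
from h import *
rows([((-27,0,144.5),np.pi/2)]); print(r.get_obs()['moment'])"
```

```text
t 11.32 tcp [564.2  66.9 144.7] q [ 0.31  0.38 -0.62  1.83  0.27  1.01 -0.45] F [-0.  -1.3 16.3] w 25.3
[-0.0014, -0.01, 0.0005] [0.0028, 0.0003, -0.0315]
[-0.3243471   0.29625018  0.01599267]
```

Emit:
apply_moves(motion=[[[0,0,0],[0,0,0.015],0.3],[[0,0,0],[0,0,0.03],0.3],[[0,0,0],[0,0,0.03],0.3]])

```text
time: 11.57
tool_pos: [563.9, 65.7, 144.7]
orientation: [0.004, 0.746, 0.666, 0.002]
wrist_force: [-1.7, -3.7, 18.4]
grip_width: 25.6
grip_force: 13.4
```

```bash
python3 -c "
from h import *
rows([((-27,0,144.5),np.pi/2)]); print(r.get_obs()['moment'])"
```

```text
t 11.57 tcp [563.9  65.7 144.7] q [ 0.29  0.38 -0.6   1.83  0.26  1.01 -0.53] F [-1.7 -3.7 18.4] w 25.6
[0.0007, -0.0094, 0.0004] [0.0025, 0.0007, -0.0613]
[-0.75342055  0.53249939  0.19265014]
```

Emit:
apply_moves(motion=[[[0,0,0],[0,0,0.015],0.3],[[0,0,0],[0,0,0.03],0.3],[[0,0,0],[0,0,0.03],0.3]])

```text
time: 11.82
tool_pos: [564.0, 65.7, 144.7]
orientation: [0.004, 0.775, 0.632, 0.002]
wrist_force: [-1.0, -4.8, 18.9]
grip_width: 25.6
grip_force: 43.6
```

```bash
python3 -c "
from h import *
rows([((-27,0,144.5),np.pi/2)]); print(r.get_obs()['moment'])"
```

```text
t 11.82 tcp [564.   65.7 144.7] q [ 0.28  0.38 -0.59  1.83  0.25  1.   -0.61] F [-1.  -4.8 18.9] w 25.6
[-0.0001, -0.0097, 0.0005] [0.0029, 0.0012, -0.089]
[-0.94513622  0.38871246  1.82829338]
```

The moment rose to 1.8 N m, so the fastener is at its end stop. I relax the turn and lift out.

Emit:
apply_moves(motion=[[[0,0,-0.001],[0,0,-0.025],0.3],[[0,0,-0.004],[0,0,-0.035],0.3],[[0,0,-0.015],[0,0,-0.035],0.3],[[0,0,-0.04],[0,0,-0.035],0.3],[[0,0,-0.1],[0,0,-0.035],0.3],[[0,0,-0.2],[0,0,-0.035],0.3],[[0,0,-0.3],[0,0,-0.035],0.3],[[0,0,-0.3],[0,0,-0.035],0.3]])

```text
time: 12.48
tool_pos: [564.2, 69.0, 268.8]
orientation: [0.003, 0.741, 0.672, 0.006]
wrist_force: [0.9, 1.4, 0.3]
grip_width: 25.8
grip_force: 0.0
```

Run:
```python
from h import *
import cv2
rows([((-27,0,260),np.pi/2)])
m=cams.camera_model("wrist")
im=cams.get_image("wrist")[:,:,::-1].copy()
g=[[-200,-100],[-200,100],[20,100],[20,-100]]
uv=proj("wrist",m2w(p,h2m(0,np.c_[g,[18]*4].astype(float))),m)
H=cv2.getPerspectiveTransform(uv.astype(np.float32),np.float32([[(y+100)*2,(x+200)*2] for x,y in g]))
q=cv2.warpPerspective(im,H,(400,440)); s=cams.get_image("scene")[70:245,195:335,::-1]
cv2.imwrite("pics/end.png",np.hstack([q,cv2.resize(s,(352,440),interpolation=cv2.INTER_CUBIC)]))
```

```text
t 12.48 tcp [564.2  69.  268.8] q [ 0.33  0.26 -0.64  1.68  0.17  1.24 -0.44] F [0.9 1.4 0.3] w 25.8
[-0.0076, -0.0095, 0.0218] [0.0042, -0.0008, -0.0558]
```

View pics/end.png

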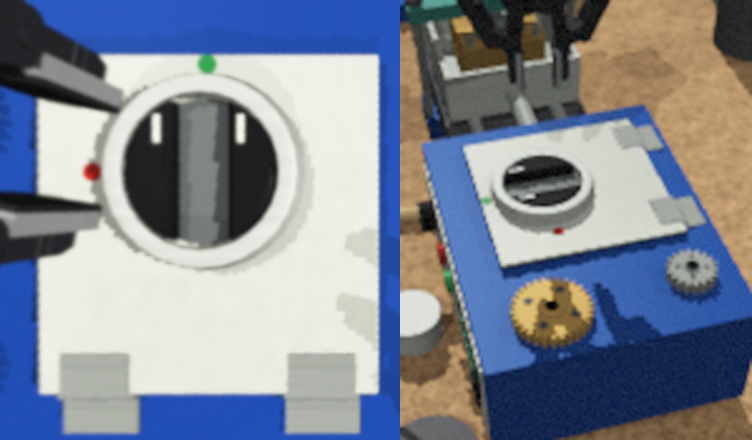

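The hatch lies flush, the slot runs along x and the white lines point to the green mark. The gears haven't moved. I retract further, settle and hand in.

Emit:
apply_moves(motion=[[[0,0,-0.1],[0,0,0],0.3],[[0,0,-0.2],[0,0,0],0.3],[[0,0,-0.2],[0,0,0],0.3],[[0,0,-0.2],[0,0,0],0.3],[[0,0,-0.2],[0,0,0],0.3]])

```text
time: 13.0
tool_pos: [559.4, 66.6, 338.7]
orientation: [-0.001, 0.741, 0.672, -0.001]
wrist_force: [0.5, -0.4, -1.3]
grip_width: 25.8
grip_force: 0.0
```

```bash
python3 -c "
from bench import r
print(r.get_obs()['tool_pos']); print(r.sign_off())"
```

```text
[559.36136829  66.62325449 338.73379851]
the job is handed in; nothing more can be done
None
```

The hatch is shut flush, the fastener is turned clockwise to its end stop with the white lines on the green mark, the hand is clear of the machine, and I handed the job in at 13 s (no verdict was returned).

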